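Load the fraction collector and hold its delivery arm out over the first tube

TASK

Stand the three white tubes from the spare-tube stand upright in the three empty holes of the front row of the fraction collector's rack, fully down and let go, while the delivery arm stays parked; leave the amber tube, the tubes in the back row and the other things on the bench where they are. Then take the arm by its black knob, swing it forward over the rack against its return spring until it meets its stop, with the nozzle over the first tube, and keep holding it there so that I can set the drop head: the program finishes while the robot is still holding the arm at its stop.

Things in the scene. Friction and masses are not known exactly. Their poses are not given: they have to be found in the camera images.
- white_tube_1: open white plastic tube with a rounded foot, 25 mm outer diameter, 100 mm long, about 22 g. At the start it stands upright in one of the four holes of the blue spare-tube stand (which one varies), its underside at z 4 mm, its top at z 104 mm, the upper 48 mm free above the stand. Origin: centre of its underside; z runs up the tube.
- white_tube_2: open white plastic tube with a rounded foot, 25 mm outer diameter, 100 mm long, about 22 g. At the start it stands upright in one of the four holes of the blue spare-tube stand (which one varies), its underside at z 4 mm, its top at z 104 mm, the upper 48 mm free above the stand. Origin: centre of its underside; z runs up the tube.
- white_tube_3: open white plastic tube with a rounded foot, 25 mm outer diameter, 100 mm long, about 22 g. At the start it stands upright in one of the four holes of the blue spare-tube stand (which one varies), its underside at z 4 mm, its top at z 104 mm, the upper 48 mm free above the stand. Origin: centre of its underside; z runs up the tube.
- amber_tube: tube of the same size but dark amber brown, in the remaining hole of the spare-tube stand; it stays there. Origin: centre of its underside.
- back_tube_1: white tube of the same kind, already standing in the back row of the collector's rack (directly behind front hole 1, 55 mm away, same height as a seated front tube); it stays there. Origin: centre of its underside.
- back_tube_2: white tube of the same kind, already standing in the back row of the collector's rack (directly behind front hole 2, 55 mm away, same height as a seated front tube); it stays there. Origin: centre of its underside.
- back_tube_3: white tube of the same kind, already standing in the back row of the collector's rack (directly behind front hole 3, 55 mm away, same height as a seated front tube); it stays there. Origin: centre of its underside.
- tube_stand: blue spare-tube stand, 56 x 194 x 56 mm, fixed to the table, four holes of 28 mm in one row along its y axis at 45 mm pitch (y = -67.5, -22.5, +22.5, +67.5 mm). Origin: centre of its underside; z up. Fingers closing along its x axis (across the row) pass clear of the neighbouring tubes.
- collector: fraction collector, fixed: pale deck 188 x 322 x 30 mm with a blue rack at its left (106 x 150 mm, top at z 86 mm, 2 rows of 3 holes, 45 mm apart along y) and at its right a housing (85 mm high) and the arm's column. Origin on the table under the deck; x to the back, y left, z up. Front holes at x -35, y 20, 65, 110 mm; back row at x 20 mm. Fingers closing along its x axis fit between the rows.
- front_hole_1 (a point): centre of the mouth of front-row hole 1 (rightmost, nearest the column: the first tube), on the rack's top face 86 mm above the table; its axes are the collector's. The hole is 28 mm wide and a seated tube's underside rests 52 mm below this point (34 mm above the table), its top 48 mm above it (134 mm above the table).
- front_hole_2 (a point): centre of the mouth of front-row hole 2 (middle), on the rack's top face 86 mm above the table; its axes are the collector's. The hole is 28 mm wide and a seated tube's underside rests 52 mm below this point (34 mm above the table), its top 48 mm above it (134 mm above the table).
- front_hole_3 (a point): centre of the mouth of front-row hole 3 (leftmost), on the rack's top face 86 mm above the table; its axes are the collector's. The hole is 28 mm wide and a seated tube's underside rests 52 mm below this point (34 mm above the table), its top 48 mm above it (134 mm above the table).
- delivery_arm (a joint): swing of the delivery arm about its upright pivot, rad: 0 = parked behind and right of the rack, where its spring always returns it; grows as the arm swings anticlockwise seen from above, forward over the rack, to a hard stop at 1.25, the nozzle over front hole 1. Spring torque 0.12 N m parked, 0.42 N m at the stop (1 to 3.5 N at the knob). Nothing latches it; let go, it swings back.
- pivot_axis (a point): point on the upright pivot axis of the delivery arm, 160 mm above the table, fixed to the collector.
- grip_knob (a point): middle of the black round upright grip knob on the delivery arm, 120 mm from the pivot axis; 18 to 19 mm in diameter, its grip runs from z 173 to 206 mm with this point at 188 mm. Below it is the arm, 20 mm wide, upper face at z 165 mm. It can be gripped from above or pushed from the side.
- nozzle_tip (a point): tip of the small white nozzle under the dark drop head at the arm's end, 140 mm above the table (6 mm over a seated tube's rim), 177 mm from the pivot axis.
- timer: white digital timer, 62 x 68 x 19 mm, loose on the bench behind the stand; origin at the centre of its underside. A bystander.
- beaker: clear beaker, 54 mm diameter, 68 mm high, loose at the back. A bystander.
There are look-alikes about, which are no part of the job. Leave any purple or yellow look-alike of the white_tube_2 alone.

How it is judged:
On the way:
1. with the arm still parked, a white tube stands fully down and upright in each of the three front holes, let go (((horizontal distance between white_tube_1 and front_hole_1 below 0.006 m and height (world z) of white_tube_1 below 0.038 m and angle between white_tube_1's own z axis and vertical below 0.12 rad) or (horizontal distance between white_tube_2 and front_hole_1 below 0.006 m and height (world z) of white_tube_2 below 0.038 m and angle between white_tube_2's own z axis and vertical below 0.12 rad) or (horizontal distance between white_tube_3 and front_hole_1 below 0.006 m and height (world z) of white_tube_3 below 0.038 m and angle between white_tube_3's own z axis and vertical below 0.12 rad)) and ((horizontal distance between white_tube_1 and front_hole_2 below 0.006 m and height (world z) of white_tube_1 below 0.038 m and angle between white_tube_1's own z axis and vertical below 0.12 rad) or (horizontal distance between white_tube_2 and front_hole_2 below 0.006 m and height (world z) of white_tube_2 below 0.038 m and angle between white_tube_2's own z axis and vertical below 0.12 rad) or (horizontal distance between white_tube_3 and front_hole_2 below 0.006 m and height (world z) of white_tube_3 below 0.038 m and angle between white_tube_3's own z axis and vertical below 0.12 rad)) and ((horizontal distance between white_tube_1 and front_hole_3 below 0.006 m and height (world z) of white_tube_1 below 0.038 m and angle between white_tube_1's own z axis and vertical below 0.12 rad) or (horizontal distance between white_tube_2 and front_hole_3 below 0.006 m and height (world z) of white_tube_2 below 0.038 m and angle between white_tube_2's own z axis and vertical below 0.12 rad) or (horizontal distance between white_tube_3 and front_hole_3 below 0.006 m and height (world z) of white_tube_3 below 0.038 m and angle between white_tube_3's own z axis and vertical below 0.12 rad)) and contact force between the fingers and white_tube_1 below 0.1 N and contact force between the fingers and white_tube_2 below 0.1 N and contact force between the fingers and white_tube_3 below 0.1 N and value of joint delivery_arm below 0.15 rad), for 0.2 s.
At the end, for the whole second after the job is handed in: the fingers hold the delivery arm at its stop (joint above 1.20 of 1.25 rad, at least 1 N between fingers and arm), and a white tube stands upright (within 0.12 rad) and at rest in each front hole, within 6 mm of its centre and at most 4 mm above its seat, untouched by the fingers (value of joint delivery_arm above 1.2 rad and contact force between the fingers and delivery_arm above 1 N and ((horizontal distance between white_tube_1 and front_hole_1 below 0.006 m and height (world z) of white_tube_1 below 0.038 m and angle between white_tube_1's own z axis and vertical below 0.12 rad) or (horizontal distance between white_tube_2 and front_hole_1 below 0.006 m and height (world z) of white_tube_2 below 0.038 m and angle between white_tube_2's own z axis and vertical below 0.12 rad) or (horizontal distance between white_tube_3 and front_hole_1 below 0.006 m and height (world z) of white_tube_3 below 0.038 m and angle between white_tube_3's own z axis and vertical below 0.12 rad)) and ((horizontal distance between white_tube_1 and front_hole_2 below 0.006 m and height (world z) of white_tube_1 below 0.038 m and angle between white_tube_1's own z axis and vertical below 0.12 rad) or (horizontal distance between white_tube_2 and front_hole_2 below 0.006 m and height (world z) of white_tube_2 below 0.038 m and angle between white_tube_2's own z axis and vertical below 0.12 rad) or (horizontal distance between white_tube_3 and front_hole_2 below 0.006 m and height (world z) of white_tube_3 below 0.038 m and angle between white_tube_3's own z axis and vertical below 0.12 rad)) and ((horizontal distance between white_tube_1 and front_hole_3 below 0.006 m and height (world z) of white_tube_1 below 0.038 m and angle between white_tube_1's own z axis and vertical below 0.12 rad) or (horizontal distance between white_tube_2 and front_hole_3 below 0.006 m and height (world z) of white_tube_2 below 0.038 m and angle between white_tube_2's own z axis and vertical below 0.12 rad) or (horizontal distance between white_tube_3 and front_hole_3 below 0.006 m and height (world z) of white_tube_3 below 0.038 m and angle between white_tube_3's own z axis and vertical below 0.12 rad)) and contact force between the fingers and white_tube_1 below 0.1 N and contact force between the fingers and white_tube_2 below 0.1 N and contact force between the fingers and white_tube_3 below 0.1 N and linear speed of each of white_tube_1, white_tube_2, white_tube_3 below 0.03 m/s); the arm keeps its last pose, push and grip.
It fails at once if the amber tube is taken or knocked out of its place (distance of amber_tube from where it was at the start of the episode above 0.012 m or angle between amber_tube's own z axis and vertical above 0.2 rad).
It fails at once if a tube of the back row is taken or knocked out of its place (distance of any of back_tube_1, back_tube_2, back_tube_3 from where it was at the start of the episode above 0.012 m or angle between any of back_tube_1, back_tube_2, back_tube_3's own z axis and vertical above 0.2 rad).
It fails at once if a white tube is tipped over (angle between any of white_tube_1, white_tube_2, white_tube_3's own z axis and vertical above 0.8 rad).
It fails at once if the timer or the beaker is pushed away (distance of any of timer, beaker from where it was at the start of the episode above 0.03 m).
It also fails if it takes over 72 s, if anything falls off the work surface, if the arm or the gripper's body presses on something with over 40 N, if the wrist force passes 120 N, or if a joint passes its speed limit or range.

ROBOT

A 7-joint arm with a two-finger parallel gripper is mounted at the origin on a cart in front of the work surface, level with it; the furniture and walls round the work are solid. World frame = base frame: x ahead of the robot, y to its left, z up, the work surface at z = 0. Lengths are in m, angles in rad, forces in N, time in s.
With the tool pointing down it reaches from about 0.425 to 0.8 m from the base axis. Payload 8.3 kg.
Tool frame: the origin (TCP) lies between the finger pads; the fingertips stand 8 mm ahead of it and the grasp point (between the pads) lies 11 mm behind it (manip.tip_extent is the z of the fingertips in the tool frame, in m); z points along the fingers, y is the line along which they close (so a half turn about z gives the same grasp; the last joint's range is limited). The gripper opens to 85 mm and grips with 20 to 120 N. Pads are 22 mm wide; open, the fingers measure 114 mm over their backs; the gripper's body (76 mm by 85 mm) begins 54 mm behind the grasp point. The pads swing forward as they close: fully open they stand 13 mm farther back than shut.
Start: joints at [1.186, 0.383, 0.016, 1.37, -0.006, 1.388, -0.046], TCP at [0.198, -0.593, 0.239] pointing down, gripper open.
Joint ranges: [-2.95, 2.95], [-0.25, 2.06], [-1.52, 1.56], [0.18, 2.33], [-1.44, 4.58], [0.02, 2.06], [-3.01, 3.01]. Speed limits (rad/s): [2.39, 2.39, 3.01, 3.01, 3.14, 3.14, 3.14].

INTERFACE

Orientations are given as [roll, pitch, yaw] about the fixed x, y, z axes, in that order (R = Rz(yaw) Ry(pitch) Rx(roll)).
In Python, from workcell import manip, eyes, job, spotter gives the robot as it stands. The module is installed in compiled form; this text tells all that it offers.
- The arm moves only by the tool drive_tool, never from a script. Its argument "steps" is a list of rows, each a list of 5 numbers: the shift along the tool's x, y, z in m, then the turn about the tool's z in rad, then the opening, from -1 (shut) to 1 (fully open). A call has 1 to 20 rows; each row is the pose to reach, as a shift and turn from the pose commanded when the call began, along the tool's axes at that moment; what a row does not reach only later rows make up. A row lasts 1/8 s, in which the tool goes at most 62.5 mm and 10.7 degrees, less where a joint would pass 70% of its speed; a pose out of reach is approached as far as the arm can. A call with a gripper value outside its range is refused whole. The fingers move at their own pace and stop on an object; "squeeze" is the grip in N (left out, the last holds). Time passes only in rows, so rows that repeat a pose let the fingers close. It gives the time, the measured TCP pose, the force, the opening and the grip force at its end, in the units of the state.
- manip.observe(): the state, without advancing time (a new reading comes with each control period).
- eyes.capture(name): name is "scene" or "top" or "wrist"; returns (picture, depth): 420x560x3 uint8, blue, green, red; 420x560 float32, m along the optical axis (not along the pixel's ray), 0 where there is no reading.
- eyes.camera_model(name): a dict with "fx", "fy", "cx", "cy" (pixels), "origin" and "orientation" of the camera in the world. Camera axes: x right, y down, z forward; pixel columns grow to the right and rows downward; lengths in m; the calibration is good to about 2 mm. The wrist camera is an equidistant fisheye: a pixel r from the principal point sees the ray r / f radians off the axis. A picture is of the moment at which its call begins: read the wrist's pose just before it. camera_model takes no time and is no camera call; for the wrist camera it gives the pose at the moment of the call.
- job.job_done(): hands the job in; it is judged then, once.
Trained networks look in the newest picture that a camera, given by its name, has taken for a name from the list of things; names that differ only in an ending like _2 or _b are one class to them, and where a whole thing is asked for, a point or a joint stands for the part that bears it (a point fixed in the world has none). Each returns a list of dicts, best first, with "conf" (0 to 1); they miss things now and then, are a little off and sometimes report something else, mostly with a low value. They report only what shows in the picture. A call takes as long as a camera call. They do not tell look-alikes from the thing itself.
- spotter.outline_of(name, camera): "mask" (420x560 bool, what is visible of it) and "centre" ([column, row] in pixels, amid what is visible of it).
The state is a dict: "time_s": time; "joint_pos": joint angles; "dq": joint speeds; "tau": joint torques, N m; "tool_pos": TCP position; "tcp_rot": TCP orientation; "ft_force": force on the tool from outside, world axes, zero at the start; "moment": the same for the moment, N m; "finger_gap": finger opening in m; "gripper_force": force on a finger pad.
Only numpy, scipy, OpenCV 4.12 (cv2) and the standard library are available. Lean on these libraries where they do the work, as an engineer would, in place of code of your own. Each camera call takes 0.05 s, during which the arm holds its last target. There are 200 camera calls.

## Working session

There is one attempt and no reset: what is moved stays moved. The work goes in short steps, Python scripts to look and compute and a tool call to move; the robot and the scene stay as the last step left them, time stands still between calls to the robot, and variables do not carry over. Pictures are saved under pics/ and viewed, at most 10 in all, crops included, and the job is handed in when it is done.

Besides the shell and the picture viewer there is one more tool, called after "Request:" in YAML: its name, and indented under it one key for each argument. drive_tool: Moves the arm, as the interface text tells. Its arguments: {"type":"object","properties":{"steps":{"type":"array"},"squeeze":{"type":"number"}},"required":["steps"]}

```bash
mkdir -p pics; cat > h.py <<'E'
import numpy as np, cv2
from scipy.spatial.transform import Rotation as R
from workcell import manip, eyes, job, spotter
def cam(n):
    m=eyes.camera_model(n); o=np.array(m["orientation"],float)
    M=R.from_euler('xyz',o).as_matrix() if o.shape==(3,) else (o if o.shape==(3,3) else R.from_quat(o).as_matrix())
    return m,np.array(m["origin"]),M
def pts(n,depth,mask=None):
    m,o,M=cam(n); v,u=np.nonzero((depth>0)&(mask if mask is not None else True))
    d=depth[v,u]; P=np.c_[(u-m["cx"])/m["fx"]*d,(v-m["cy"])/m["fy"]*d,d]
    return P@M.T+o,u,v
def proj(n,p):
    m,o,M=cam(n); q=(np.atleast_2d(p)-o)@M
    return np.c_[q[:,0]/q[:,2]*m["fx"]+m["cx"],q[:,1]/q[:,2]*m["fy"]+m["cy"]]
E
python3 - <<'E'
from h import *
print(manip.observe(), manip.tip_extent)
for n in("scene","top"):
    p,d=eyes.capture(n); cv2.imwrite(f"pics/{n}.png",p); np.save(f"{n}_d.npy",d); print(eyes.camera_model(n))
    for k in("white_tube_1","amber_tube","tube_stand","collector","grip_knob","timer"):
        for r in spotter.outline_of(k,n):
            P,_,_=pts(n,d,r["mask"]); print(n,k,round(r["conf"],2),np.round(r["centre"]),np.round(np.median(P,0),3) if len(P) else None, np.round(np.percentile(P,[2,98],axis=0),3).tolist() if len(P) else None)
E
```

```text
{'time_s': 0.0, 'joint_pos': array([ 1.1861072 ,  0.38424326,  0.01637528,  1.37116859, -0.006296  ,
        1.38816681, -0.04651801]), 'dq': array([-6.26908278e-05, -2.00918820e-04, -6.23105422e-04, -1.97221592e-04,
        3.75929825e-04,  1.53642550e-04,  3.34653208e-04]), 'tau': array([ 2.23482139e-04, -6.27585983e+01,  8.44577719e-01, -3.71818793e+01,
        1.66127994e-02,  1.41762220e-02, -5.64036191e-05]), 'tool_pos': array([ 0.19754526, -0.59245175,  0.23826913]), 'tcp_rot': array([-3.13965649e+00,  3.91748350e-05,  3.21834331e-01]), 'ft_force': array([-0.49786897, -0.33458539, -0.22897702]), 'moment': array([0.02425304, 0.01328885, 0.01549999]), 'gripper_force': 0.0, 'finger_gap': 0.08516720769879456} 0.008
{'fx': 414.9242794277128, 'fy': 414.9242794277128, 'cx': 282.5816199814257, 'cy': 206.70597144827633, 'origin': array([-0.05212874,  0.5515465 ,  0.70469149]), 'orientation': array([-2.1939942 , -0.00408127, -2.21313847])}
scene white_tube_1 0.91 [256. 313.] [0.402 0.266 0.07 ] [[0.397, 0.251, 0.011], [0.422, 0.275, 0.1]]
scene white_tube_1 0.9 [174. 333.] [0.454 0.421 
[... 1993 characters left out ...]
03]]
top white_tube_1 0.57 [217. 274.] [0.413 0.267 0.053] [[0.402, 0.249, 0.002], [0.424, 0.272, 0.102]]
top white_tube_1 0.56 [152. 260.] [0.464 0.414 0.066] [[0.452, 0.406, 0.011], [0.475, 0.431, 0.103]]
top white_tube_1 0.52 [202. 238.] [0.52  0.291 0.073] [[0.506, 0.274, 0.009], [0.53, 0.298, 0.107]]
top tube_stand 0.8 [212. 239.] [0.51  0.261 0.057] [[0.47, 0.17, 0.002], [0.556, 0.357, 0.104]]
top collector 0.96 [343. 229.] [ 0.532 -0.089  0.053] [[0.434, -0.229, 0.005], [0.67, 0.077, 0.172]]
top grip_knob 0.87 [360. 181.] [ 0.645 -0.112  0.163] [[0.562, -0.202, 0.001], [0.696, -0.055, 0.208]]
top timer 0.79 [214. 196.] [0.631 0.267 0.019] [[0.597, 0.233, 0.002], [0.665, 0.303, 0.023]]
```

```bash
python3 - <<'E'
import cv2
p=cv2.imread("pics/scene.png"); cv2.imwrite("pics/scene_crop.png",cv2.resize(p[120:390,90:460],None,fx=2.1,fy=2.1,interpolation=cv2.INTER_CUBIC))
E
```

```text
(no output)
```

View pics/scene_crop.png

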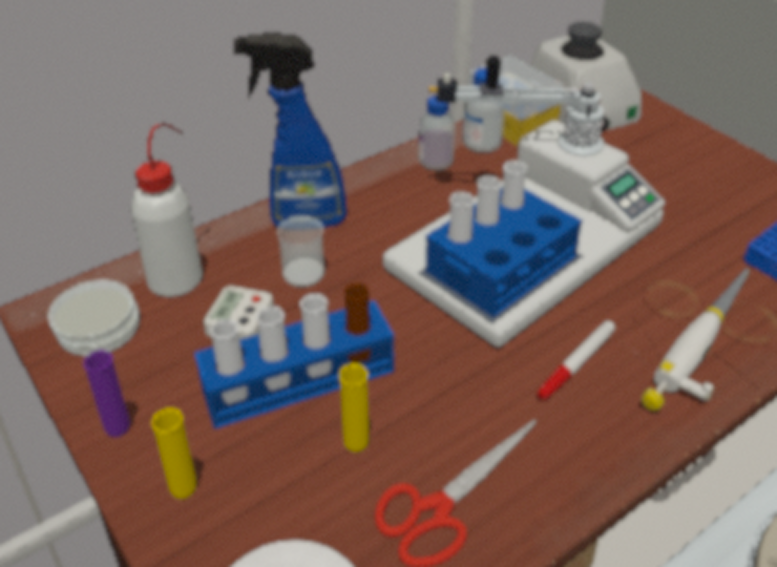

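View pics/top.png

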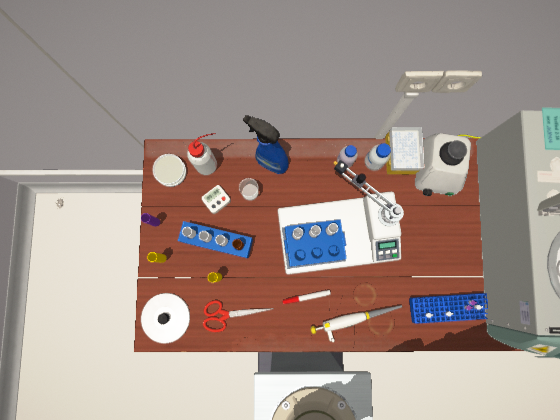

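The white tubes are in the stand at scene px ≈(198,286), (221,281) and (241,274), with the amber tube at (260,267). The look-alikes are yellow at (174,333) and (256,313), and purple at (141,305). The empty front holes are at scene ≈(328,243), (340,234) and (352,225), with the white back tubes behind them. The arm is parked at the back, with the knob near top px (360,180). I'll take the three white tubes in the stand; next I fit the geometry.

```bash
python3 - <<'E'
from h import *
from scipy.optimize import least_squares
ang={}
def rect(P2,name):
    r=cv2.minAreaRect(P2.astype(np.float32)*1000); print(name,np.round(r[0],1),np.round(r[1],1),round(r[2],1),len(P2)); return r
for n in("top","scene"):
    im=cv2.imread(f"pics/{n}.png"); d=np.load(f"{n}_d.npy")
    hsv=cv2.cvtColor(im,cv2.COLOR_BGR2HSV)
    blue=(hsv[...,0]>95)&(hsv[...,0]<125)&(hsv[...,1]>120)
    P,u,v=pts(n,d); b=blue[v,u]
    def box(lo,hi): return np.all((P>lo)&(P<hi),axis=1)
    s=P[b&box([.42,.13,.05],[.6,.4,.062])]; rect(s[:,:2],n+" stand"); print(np.median(s[:,2]))
    s=P[b&box([.4,-.16,.08],[.66,.12,.092])]; rect(s[:,:2],n+" rack"); print(np.median(s[:,2]))
    s=P[box([.4,-.27,.022],[.72,.12,.036])]; rect(s[:,:2],n+" deck"); print(np.median(s[:,2]))
    # tubes: top 40mm bodies
    for nm,lo,hi in(("stand",[.44,.15,.064],[.6,.4,.112]),("rack",[.47,-.1,.096],[.62,.1,.140])):
        m=box(lo,hi); img=np.zeros(d.shape,np.uint8); img[v[m],u[m]]=1
        k,lab,st,_=cv2.connectedComponentsWithStats(img)
        for i in range(1,k):
            if st[i,4]<25: continue
            q=P[m][lab[v[m],u[m]]==i]
            f=least_squares(lambda c:np.hypot(q[:,0]-c[0],q[:,1]-c[1])-.0125,q[:,:2].mean(0)+[.005,0],loss='soft_l1',f_scale=.002)
            print(n,nm,st[i,4],np.round(f.x,4),"rms",round(np.sqrt(np.mean(f.fun**2)),4),"zmax",q[:,2].max().round(3), "hsv",np.median(hsv[v[m],u[m]][lab[v[m],u[m]]==i],axis=0))
    m=box([.5,-.22,.172],[.75,.0,.215]); dk=hsv[v,u,2]<70
    q=P[m&dk]; print("dark high",len(q),q.mean(0),np.percentile(q,[5,95],axis=0)) if len(q) else 0
    q=P[m]; c=q; print("all high",len(q),np.round(c.mean(0),3))
    import itertools
    if n=="top":
        z=P[box([.5,-.25,.15],[.75,.02,.24])]; np.save("arm.npy",z)
    cv2.imwrite(f"pics/{n}_arm.png",cv2.resize(im[140:250,310:430] if n=="top" else im[130:260,270:420],None,fx=5,fy=4.6,interpolation=cv2.INTER_CUBIC))
E
```

```text
top stand [513.4 264.7] [194.8  56. ] 76.3 971
0.05748900072779839
top rack [500.4  -5.7] [105.5 159.8] 7.0 1636
0.08734323942088029
top deck [570.  -74.9] [299.4 388.3] 0.0 3623
0.031433095689028745
top stand 80 [0.529  0.3296] rms 0.001 zmax 0.109 hsv [ 18.   10.5 147.5]
top stand 67 [0.5183 0.2857] rms 0.0009 zmax 0.109 hsv [ 17.  11. 162.]
top stand 55 [0.5073 0.2421] rms 0.0009 zmax 0.109 hsv [ 19.  11. 160.]
top stand 52 [0.4968 0.1986] rms 0.0009 zmax 0.109 hsv [ 12.  201.5  85. ]
top rack 64 [ 0.5333 -0.0475] rms 0.001 zmax 0.138 hsv [ 17.   9. 184.]
top rack 55 [ 0.5276 -0.0031] rms 0.001 zmax 0.14 hsv [ 19.  10. 187.]
top rack 47 [0.5219 0.0417] rms 0.0008 zmax 0.138 hsv [ 21.   9. 190.]
dark high 97 [ 0.66067487 -0.09403033  0.19121253] [[ 0.64069804 -0.11658063  0.17259748]
 [ 0.69442239 -0.05684755  0.2086307 ]]
all high 160 [ 0.651 -0.107  0.186]
scene stand [510.7 266.5] [192.6  58.1] 75.6 1125
0.05591923738829141
scene rack [495.7  -2.2] [103.1 151.9] 6.6 1206
0.0860618151610264
scene deck [568.1 -74.5] [304.5 386.9] 0.2 2206
0.030149506495764977
scene stand 235 [0.4961 0.2001] rms 0.0013 zmax 0.106 hsv [ 13. 233.  79.]
scene stand 246 [0.5067 0.2438] rms 0.0012 zmax 0.106 hsv [ 30.   5. 154.]
scene stand 252 [0.5174 0.2876] rms 0.001 zmax 0.106 hsv [ 30.   5. 155.]
scene stand 256 [0.528  0.3311] rms 0.0011 zmax 0.106 hsv [ 30.   5. 154.]
scene rack 364 [ 0.5259 -0.0224] rms 0.0137 zmax 0.137 hsv [ 30.   5. 154.]
scene rack 194 [0.5214 0.0422] rms 0.0014 zmax 0.136 hsv [ 23.    5.  154.5]
dark high 71 [ 0.64539837 -0.10271164  0.19044433] [[ 0.63917294 -0.11142154  0.17303746]
 [ 0.6713763  -0.06962005  0.2059611 ]]
all high 137 [ 0.648 -0.104  0.188]
```

View pics/top_arm.png

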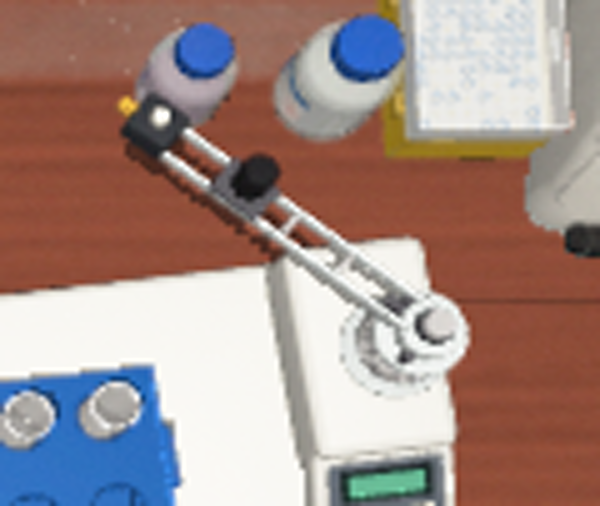

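The crop of the parked arm shows the pivot at top px ≈(397,211), the knob at (361,179) and the drop head at (341,164).

```bash
cat >> h.py <<'E'
def rows(wps, cmd=None):
    """wps: (x,y,z,yaw,open); prints rows in tool axes from current pose (tool axes taken as measured)"""
    s=manip.observe(); p=s["tool_pos"] if cmd is None else np.array(cmd[:3]); M=R.from_euler('xyz',s["tcp_rot"]).as_matrix(); y0=s["tcp_rot"][2]
    for w in wps:
        d=M.T@(np.array(w[:3])-p); t=-((w[3]-y0+np.pi)%(2*np.pi)-np.pi)
        print([round(float(a),4) for a in d],round(float(t),3),w[4])
E
python3 - <<'E'
from h import *
from scipy.optimize import least_squares
q=np.load("arm.npy"); k=q[(q[:,2]>.195)&(np.hypot(q[:,0]-.645,q[:,1]+.112)<.025)]; print("knob",k.mean(0),len(k),np.ptp(k,0))
m,o,M=cam("top")
for px in((397,211),):
    r=M@np.array([(px[0]-m["cx"])/m["fx"],(px[1]-m["cy"])/m["fy"],1]); print("pivot z.2",o+r*(.2-o[2])/r[2])
h1=np.array([.4787,-.0544])
Rm=lambda a:np.array([[np.cos(a),-np.sin(a)],[np.sin(a),np.cos(a)]])
kn=k.mean(0)[:2]
f=least_squares(lambda p:np.r_[np.hypot(*(p-h1))-.177,p+Rm(-1.25)@(h1-p)*120/177-kn],[.55,-.21]); print("pivot",f.x,f.fun, "stopknob",f.x+(h1-f.x)*120/177)
rows([(.42,-.40,.30,.6,0.1),(.5,-.1,.30,1,.1),(.52,.24,.26,1.33,.1),(.5285,.3304,.20,1.332,.1)])
E
```

```text
knob [ 0.64825316 -0.11049897  0.20592234] 51 [0.01872934 0.01701663 0.01367393]
pivot z.2 [ 0.56563394 -0.19399055  0.2       ]
pivot [ 0.57320935 -0.20333191] [-0.00061198  0.00057191 -0.00018922] stopknob [ 0.50913521 -0.10236112]
[0.2719, -0.1127, -0.0607] -0.278 0.1
[0.4427, -0.372, -0.0607] -0.678 0.1
[0.5692, -0.6882, -0.0207] -1.008 0.1
[0.6059, -0.7712, 0.0393] -1.01 0.1
```

Request:
drive_tool:
  steps:
    - [0.09,-0.037,-0.03,-0.1,0.1]
    - [0.15,-0.06,-0.06,-0.2,0.1]
    - [0.21,-0.09,-0.06,-0.25,0.1]
    - [0.27,-0.11,-0.06,-0.28,0.1]
    - [0.31,-0.17,-0.06,-0.37,0.1]
    - [0.35,-0.225,-0.06,-0.47,0.1]
    - [0.39,-0.28,-0.06,-0.57,0.1]
    - [0.42,-0.335,-0.06,-0.65,0.1]
    - [0.45,-0.39,-0.06,-0.7,0.1]
    - [0.47,-0.44,-0.06,-0.8,0.1]
    - [0.49,-0.49,-0.05,-0.9,0.1]
    - [0.51,-0.54,-0.05,-1.01,0.1]
    - [0.53,-0.59,-0.04,-1.01,0.1]
    - [0.55,-0.64,-0.03,-1.01,0.1]
    - [0.57,-0.69,-0.02,-1.01,0.1]
    - [0.59,-0.73,0.0,-1.01,0.1]
    - [0.606,-0.771,0.02,-1.01,0.1]
    - [0.606,-0.771,0.039,-1.01,0.1]
    - [0.606,-0.771,0.039,-1.01,0.1]
    - [0.606,-0.771,0.039,-1.01,0.1]
  squeeze: 25

```text
time_s: 3.2
tool_pos: [0.5298, 0.3288, 0.2013]
tcp_rot: [3.14, -0.0, 1.329]
ft_force: [0.4, 0.7, -0.2]
finger_gap: 0.0473
gripper_force: 0.0
```

```bash
python3 - <<'E'
from h import *
p,d=eyes.capture("wrist"); cv2.imwrite("pics/w1.png",p); print(eyes.camera_model("wrist"))
rows([(.5285,.3304,.072,1.332,.1)])
E
```

```text
{'fx': 325.19226210127806, 'fy': 325.19226210127806, 'cx': 281.405722742291, 'cy': 205.1874223048664, 'origin': array([0.54718931, 0.3986851 , 0.33629255]), 'orientation': array([ 2.85429035e+00, -8.78596016e-04, -2.42260686e-01])}
[0.001, -0.0019, 0.1297] -0.003 0.1
```

View pics/w1.png

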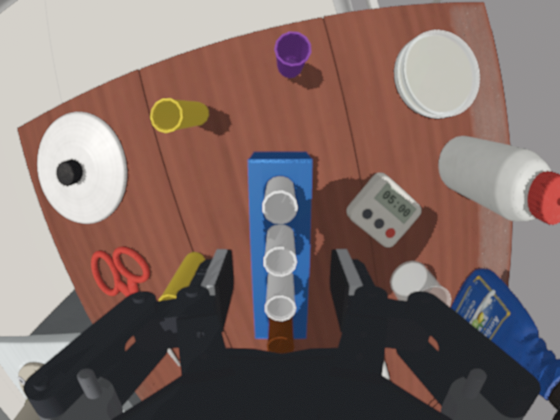

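The wrist view shows white rims at (280,207), (280,262) and (280,308), with amber at (280,340). The jaws straddle the row centrally, and the yellow and purple look-alikes stand apart. I'll check the rims against the estimate while planning the descent.

```bash
python3 - <<'E'
from h import *
m,o,M=cam("wrist")
for px in((280,207),(280,262),(280,308)):
    x,y=px[0]-m["cx"],px[1]-m["cy"]; r=np.hypot(x,y); t=r/m["fx"]
    w=M@np.array([np.sin(t)*x/r,np.sin(t)*y/r,np.cos(t)]); print(np.round(o+w*(.104-o[2])/w[2],4))
E
```

```text
[0.5296 0.3309 0.104 ]
[0.5186 0.2866 0.104 ]
[0.5078 0.2435 0.104 ]
```

Request:
drive_tool:
  steps:
    - [0.001,-0.002,0.05,0,0.1]
    - [0.001,-0.002,0.08,0,0.1]
    - [0.001,-0.002,0.1,0,0.1]
    - [0.001,-0.002,0.12,0,0.1]
    - [0.001,-0.002,0.129,0,0.1]
    - [0.001,-0.002,0.129,0,0.1]
    - [0.001,-0.002,0.129,0,-1]
    - [0.001,-0.002,0.129,0,-1]
    - [0.001,-0.002,0.129,0,-1]
    - [0.001,-0.002,0.129,0,-1]
    - [0.001,-0.002,0.129,0,-1]

```text
time_s: 4.62
tool_pos: [0.5275, 0.3322, 0.0723]
tcp_rot: [3.14, -0.001, 1.332]
ft_force: [-0.7, -0.2, 5.6]
finger_gap: 0.0244
gripper_force: 25.4
```

```bash
python3 - <<'E'
from h import *
print(manip.observe()["tool_pos"])
rows([(.5275,.3322,.215,1.332,-1),(.4786,-.0536,.215,1.696,-1),(.4786,-.0536,.172,1.696,-1)])
E
```

```text
[0.52749564 0.33220517 0.07232325]
[0.0002, 0.0002, -0.1427] -0.0 -1
[-0.3862, 0.044, -0.1432] -0.364 -1
[-0.3863, 0.0439, -0.1002] -0.364 -1
```

Request:
drive_tool:
  steps:
    - [0,0,-0.03,0,-1]
    - [0,0,-0.07,0,-1]
    - [0,0,-0.115,0,-1]
    - [0,0,-0.143,0,-1]
    - [-0.04,0.005,-0.143,-0.04,-1]
    - [-0.09,0.01,-0.143,-0.1,-1]
    - [-0.14,0.016,-0.143,-0.15,-1]
    - [-0.19,0.022,-0.143,-0.2,-1]
    - [-0.24,0.028,-0.143,-0.25,-1]
    - [-0.29,0.033,-0.143,-0.3,-1]
    - [-0.34,0.039,-0.143,-0.364,-1]
    - [-0.37,0.042,-0.143,-0.364,-1]
    - [-0.386,0.044,-0.14,-0.364,-1]
    - [-0.386,0.044,-0.12,-0.364,-1]
    - [-0.386,0.044,-0.1,-0.364,-1]
    - [-0.386,0.044,-0.1,-0.364,-1]
    - [-0.386,0.044,-0.1,-0.364,-1]
    - [-0.386,0.044,-0.1,-0.364,-1]

```text
time_s: 6.88
tool_pos: [0.479, -0.0535, 0.1722]
tcp_rot: [3.14, 0.0, 1.696]
ft_force: [0.3, -0.3, 0.4]
finger_gap: 0.0247
gripper_force: 25.3
```

```bash
cat >> h.py <<'E'
def held(zlo,zhi,c):
    """fit axis of held tube + seen back tubes in scene"""
    from scipy.optimize import least_squares
    p,d=eyes.capture("scene"); cv2.imwrite("pics/s_%d.png"%int(manip.observe()["time_s"]*100),p)
    P,u,v=pts("scene",d); m=(P[:,2]>zlo)&(P[:,2]<zhi)&(np.hypot(P[:,0]-c[0],P[:,1]-c[1])<.024)
    q=P[m]; f=least_squares(lambda x:np.hypot(q[:,0]-x[0]-x[2]*(q[:,2]-zlo),q[:,1]-x[1]-x[3]*(q[:,2]-zlo))-.0125,[c[0],c[1],0,0],loss='soft_l1',f_scale=.0015)
    print("tube axis",np.round(f.x,4),len(q),np.abs(f.fun).mean(),q[:,2].min())
E
python3 - <<'E'
from h import *
s=manip.observe(); print(s["tool_pos"],s["tcp_rot"],s["ft_force"])
held(.095,.15,s["tool_pos"][:2])
p,d=eyes.capture("wrist"); cv2.imwrite("pics/w2.png",p)
E
```

```text
[ 0.47900319 -0.05349027  0.17220992] [3.14014512e+00 3.14711353e-04 1.69634896e+00] [ 0.26531382 -0.2539684   0.42737983]
tube axis [ 0.4794 -0.0546 -0.0127  0.0113] 157 0.0008899977544823664 0.10647967462363239
```

View pics/w2.png

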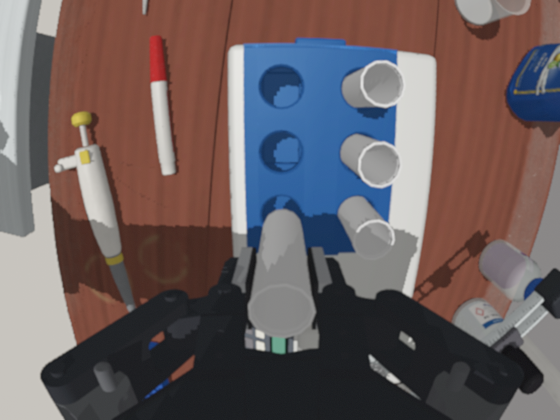

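The tube is held upright above hole 1. Holes 3 and 2 show at (281,87) and (281,152), which I convert to compare with my estimates.

```bash
python3 - <<'E'
from h import *
m,o,M=cam("wrist")
for px,z in(((281.5,87),.086),((281.5,152),.086)):
    x,y=px[0]-m["cx"],px[1]-m["cy"]; r=np.hypot(x,y); t=r/m["fx"]
    w=M@np.array([np.sin(t)*x/r,np.sin(t)*y/r,np.cos(t)]); print(np.round(o+w*(z-o[2])/w[2],4))
rows([(.4787,-.0540,.172,1.696,-1),(.4787,-.0540,.103,1.696,-1)])
E
```

```text
[0.468  0.0342 0.086 ]
[ 0.4735 -0.0097  0.086 ]
[-0.0003, -0.0002, -0.0] -0.0 -1
[-0.0003, -0.0002, 0.069] -0.0 -1
```

Request:
drive_tool:
  steps:
    - [-0.0004,-0.0002,0.02,0,-1]
    - [-0.0004,-0.0002,0.03,0,-1]
    - [-0.0004,-0.0002,0.04,0,-1]
    - [-0.0004,-0.0002,0.05,0,-1]
    - [-0.0004,-0.0002,0.06,0,-1]
    - [-0.0004,-0.0002,0.068,0,-1]
    - [-0.0004,-0.0002,0.0695,0,-1]
    - [-0.0004,-0.0002,0.0695,0,-1]

```text
time_s: 7.98
tool_pos: [0.4785, -0.0542, 0.1022]
tcp_rot: [3.141, 0.0, 1.696]
ft_force: [-2.6, -0.9, 5.2]
finger_gap: 0.0244
gripper_force: 25.5
```

```bash
python3 - <<'E'
from h import *
print(manip.observe()["tool_pos"])
rows([(.4787,-.054,.102,1.696,-1),(.4787,-.054,.2,1.696,-1),(.5183,.2865,.2,1.332,-1),(.5183,.2865,.072,1.332,-1)])
E
```

```text
[ 0.47854599 -0.05418072  0.10220301]
[0.0002, 0.0002, 0.0002] -0.0 -1
[0.0001, 0.0002, -0.0978] -0.0 -1
[0.333, 0.082, -0.0978] 0.364 -1
[0.3331, 0.0819, 0.0302] 0.364 -1
```

Request:
drive_tool:
  steps:
    - [0,0,0,0,-0.1]
    - [0,0,0,0,-0.1]
    - [0,0,0,0,-0.1]
    - [0,0,-0.02,0,-0.1]
    - [0,0,-0.06,0,-0.1]
    - [0,0,-0.1,0,0]
    - [0.055,0.014,-0.1,0.06,0.1]
    - [0.11,0.027,-0.1,0.12,0.1]
    - [0.165,0.041,-0.1,0.18,0.1]
    - [0.22,0.054,-0.1,0.24,0.1]
    - [0.275,0.068,-0.1,0.3,0.1]
    - [0.31,0.077,-0.09,0.364,0.1]
    - [0.333,0.082,-0.07,0.364,0.1]
    - [0.333,0.082,-0.06,0.364,0.1]
    - [0.333,0.082,-0.04,0.364,0.1]
    - [0.333,0.082,-0.01,0.364,0.1]
    - [0.333,0.082,0.015,0.364,0.1]
    - [0.333,0.082,0.03,0.364,0.1]
    - [0.333,0.082,0.03,0.364,0.1]
    - [0.333,0.082,0.03,0.364,0.1]

```text
time_s: 10.48
tool_pos: [0.5187, 0.2865, 0.0729]
tcp_rot: [3.14, -0.001, 1.331]
ft_force: [0.6, -0.1, 0.6]
finger_gap: 0.0471
gripper_force: 0.0
```

```bash
python3 - <<'E'
from h import *
s=manip.observe(); print(s["tool_pos"])
held(.09,.15,(.4787,-.0544))
rows([(.5183,.2865,.072,1.332,-1),(.5183,.2865,.215,1.332,-1),(.4732,-.0093,.215,1.696,-1),(.4732,-.0093,.172,1.696,-1)])
E
```

```text
[0.51872968 0.28653993 0.07286092]
tube axis [ 0.4785 -0.0549 -0.0174  0.0181] 208 0.0009888733843353525 0.09012892995262944
[-0.0003, -0.0004, 0.001] -0.001 -1
[-0.0001, -0.0002, -0.142] -0.001 -1
[-0.2982, 0.0261, -0.1423] -0.365 -1
[-0.2982, 0.026, -0.0993] -0.365 -1
```

Request:
drive_tool:
  steps:
    - [0,0,0,0,-1]
    - [0,0,0,0,-1]
    - [0,0,0,0,-1]
    - [0,0,0,0,-1]
    - [0,0,0,0,-1]
    - [0,0,-0.04,0,-1]
    - [0,0,-0.09,0,-1]
    - [0,0,-0.142,0,-1]
    - [-0.05,0.004,-0.142,-0.06,-1]
    - [-0.1,0.009,-0.142,-0.12,-1]
    - [-0.15,0.013,-0.142,-0.18,-1]
    - [-0.2,0.017,-0.142,-0.25,-1]
    - [-0.25,0.022,-0.142,-0.31,-1]
    - [-0.28,0.025,-0.142,-0.365,-1]
    - [-0.298,0.026,-0.135,-0.365,-1]
    - [-0.298,0.026,-0.115,-0.365,-1]
    - [-0.298,0.026,-0.099,-0.365,-1]
    - [-0.298,0.026,-0.099,-0.365,-1]
    - [-0.298,0.026,-0.099,-0.365,-1]
    - [-0.298,0.026,-0.099,-0.365,-1]

```text
time_s: 13.02
tool_pos: [0.4733, -0.009, 0.1715]
tcp_rot: [3.14, 0.0, 1.697]
ft_force: [-0.1, 0.0, -0.5]
finger_gap: 0.0245
gripper_force: 25.4
```

```bash
python3 - <<'E'
from h import *
s=manip.observe(); print(s["tool_pos"])
held(.095,.15,s["tool_pos"][:2])
rows([(.4732,-.0095,.172,1.696,-1),(.4732,-.0095,.102,1.696,-1)])
E
```

```text
[ 0.47329103 -0.00899185  0.17149586]
tube axis [ 0.473  -0.0079 -0.0005 -0.0135] 160 0.0008676247307727952 0.10633297431780864
[-0.0004, -0.0001, -0.0005] 0.001 -1
[-0.0004, -0.0002, 0.0695] 0.001 -1
```

Request:
drive_tool:
  steps:
    - [-0.0013,-0.0002,0.02,0,-1]
    - [-0.0013,-0.0002,0.03,0,-1]
    - [-0.0013,-0.0002,0.04,0,-1]
    - [-0.0013,-0.0002,0.05,0,-1]
    - [-0.0013,-0.0002,0.06,0,-1]
    - [-0.0013,-0.0002,0.068,0,-1]
    - [-0.0013,-0.0002,0.07,0,-1]
    - [-0.0013,-0.0002,0.07,0,-1]

```text
time_s: 14.08
tool_pos: [0.4734, -0.0105, 0.1023]
tcp_rot: [3.14, 0.001, 1.697]
ft_force: [-5.9, -0.3, 18.9]
finger_gap: 0.0242
gripper_force: 27.9
```

```bash
python3 - <<'E'
from h import *
print(manip.observe()["tool_pos"])
rows([(.5075,.2433,.2,1.332,-1),(.5075,.2433,.072,1.332,-1)])
E
```

```text
[ 0.47344028 -0.01049893  0.10228243]
[0.2474, 0.0658, -0.0979] 0.365 -1
[0.2475, 0.0657, 0.0301] 0.365 -1
```

Request:
drive_tool:
  steps:
    - [0,0,-0.0005,0,-0.1]
    - [0,0,-0.0005,0,-0.1]
    - [0,0,-0.0005,0,-0.1]
    - [0,0,-0.02,0,-0.1]
    - [0,0,-0.06,0,-0.1]
    - [0,0,-0.1,0,0]
    - [0.05,0.013,-0.1,0.06,0.1]
    - [0.1,0.027,-0.1,0.12,0.1]
    - [0.15,0.04,-0.1,0.2,0.1]
    - [0.2,0.053,-0.1,0.28,0.1]
    - [0.23,0.061,-0.1,0.364,0.1]
    - [0.247,0.0657,-0.08,0.364,0.1]
    - [0.247,0.0657,-0.07,0.364,0.1]
    - [0.247,0.0657,-0.06,0.364,0.1]
    - [0.247,0.0657,-0.04,0.364,0.1]
    - [0.247,0.0657,-0.01,0.364,0.1]
    - [0.247,0.0657,0.015,0.364,0.1]
    - [0.247,0.0657,0.03,0.364,0.1]
    - [0.247,0.0657,0.03,0.364,0.1]
    - [0.247,0.0657,0.03,0.364,0.1]

```text
time_s: 16.58
tool_pos: [0.5075, 0.2428, 0.0719]
tcp_rot: [3.14, -0.001, 1.332]
ft_force: [0.7, 0.9, -0.1]
finger_gap: 0.0472
gripper_force: 0.0
```

```bash
python3 - <<'E'
from h import *
s=manip.observe(); print(s["tool_pos"])
held(.09,.15,(.473,-.0099))
rows([(.5075,.2433,.072,1.332,-1),(.5075,.2433,.215,1.332,-1),(.4674,.0346,.215,1.696,-1),(.4674,.0346,.172,1.696,-1)])
E
```

```text
[0.50753912 0.2428383  0.0718713 ]
tube axis [ 0.4722 -0.0097 -0.0178  0.0239] 220 0.00087859648231014 0.09002594218511539
[0.0002, -0.0002, 0.0] 0.001 -1
[0.0004, 0.0, -0.143] 0.001 -1
[-0.2119, 0.0103, -0.1432] -0.363 -1
[-0.2119, 0.0102, -0.1002] -0.363 -1
```

Request:
drive_tool:
  steps:
    - [0,0,0,0,-1]
    - [0,0,0,0,-1]
    - [0,0,0,0,-1]
    - [0,0,0,0,-1]
    - [0,0,0,0,-1]
    - [0,0,-0.04,0,-1]
    - [0,0,-0.09,0,-1]
    - [0,0,-0.143,0,-1]
    - [-0.05,0.002,-0.143,-0.09,-1]
    - [-0.1,0.005,-0.143,-0.18,-1]
    - [-0.15,0.007,-0.143,-0.27,-1]
    - [-0.19,0.01,-0.143,-0.363,-1]
    - [-0.212,0.01,-0.14,-0.363,-1]
    - [-0.212,0.01,-0.12,-0.363,-1]
    - [-0.212,0.01,-0.1,-0.363,-1]
    - [-0.212,0.01,-0.1,-0.363,-1]
    - [-0.212,0.01,-0.1,-0.363,-1]
    - [-0.212,0.01,-0.1,-0.363,-1]

```text
time_s: 18.88
tool_pos: [0.4672, 0.0345, 0.1717]
tcp_rot: [3.14, 0.0, 1.696]
ft_force: [-0.1, 0.3, -0.7]
finger_gap: 0.0244
gripper_force: 25.5
```

```bash
python3 - <<'E'
from h import *
s=manip.observe(); print(s["tool_pos"])
held(.095,.15,s["tool_pos"][:2])
rows([(.4674,.0346,.172,1.696,-1),(.4674,.0346,.102,1.696,-1)])
E
```

```text
[0.46717946 0.03454589 0.17171446]
tube axis [ 0.4677  0.0358 -0.0228 -0.0065] 164 0.0008420061004074384 0.10592586822671801
[0.0, 0.0003, -0.0004] 0.0 -1
[0.0, 0.0002, 0.0696] 0.0 -1
```

Request:
drive_tool:
  steps:
    - [-0.0004,0.0002,0.02,0,-1]
    - [-0.0004,0.0002,0.03,0,-1]
    - [-0.0004,0.0002,0.04,0,-1]
    - [-0.0004,0.0002,0.05,0,-1]
    - [-0.0004,0.0002,0.06,0,-1]
    - [-0.0004,0.0002,0.068,0,-1]
    - [-0.0004,0.0002,0.0695,0,-1]
    - [-0.0004,0.0002,0.0695,0,-1]

```text
time_s: 19.92
tool_pos: [0.467, 0.0341, 0.1017]
tcp_rot: [3.141, 0.0, 1.696]
ft_force: [-2.7, -0.5, 7.3]
finger_gap: 0.0243
gripper_force: 26.0
```

Request:
drive_tool:
  steps:
    - [0,0,0,0,-0.1]
    - [0,0,0,0,-0.1]
    - [0,0,0,0,-0.1]
    - [0,0,-0.02,0,-0.1]
    - [0,0,-0.06,0,-0.1]
    - [0,0,-0.12,0,-0.1]
    - [0,0,-0.18,0,-0.1]
    - [0.02,0.04,-0.19,0.2,-0.1]
    - [0.02,0.04,-0.19,0.3,-0.1]
    - [0.02,0.04,-0.19,0.3,-0.1]

```text
time_s: 21.18
tool_pos: [0.5042, 0.0591, 0.2911]
tcp_rot: [-3.141, -0.0, 1.397]
ft_force: [0.1, -0.3, -0.0]
finger_gap: 0.0384
gripper_force: 0.0
```

```bash
python3 - <<'E'
from h import *
s=manip.observe(); print(s["time_s"],s["tool_pos"],s["tcp_rot"])
for c in((.4787,-.0544),(.473,-.0099),(.4672,.035)): held(.09,.128,c)
p,d=eyes.capture("top"); P,u,v=pts("top",d)
for nm in("top","scene"):
    im,d=eyes.capture(nm); P,u,v=pts(nm,d)
    m=(P[:,2]>.172)&(P[:,2]<.212)&(np.hypot(P[:,0]-.646,P[:,1]+.108)<.022)&(im[v,u].max(1)<90)
    q=P[m]; from scipy.optimize import least_squares
    qs=q[q[:,2]<.203]; f=least_squares(lambda c:np.hypot(qs[:,0]-c[0],qs[:,1]-c[1])-.00925,q[:,:2].mean(0),loss='soft_l1',f_scale=.0015)
    t=q[q[:,2]>.203]; print(nm,"knob side fit",f.x,len(qs),np.abs(f.fun).mean(),"top ctr",t.mean(0),len(t),np.ptp(t,0),q[:,2].max())
    h=(np.hypot(P[:,0]-.648,P[:,1]+.11)<.07)&(P[:,2]>.14); 
    o=h&(np.hypot(P[:,0]-.648,P[:,1]+.11)>.025); print(nm,[tuple(np.round(x,3)) for x in P[o][::12]])
p,d=eyes.capture("wrist"); cv2.imwrite("pics/w3.png",p)
E
```

```text
21.175 [0.50415809 0.05910319 0.29107323] [-3.14105167e+00 -4.30687691e-04  1.39738169e+00]
tube axis [ 0.4791 -0.0546 -0.0299  0.0122] 157 0.0009514440045374406 0.09011420634525869
tube axis [ 0.4718 -0.0097 -0.0016  0.008 ] 169 0.0009454061500590608 0.0900142752161136
tube axis [ 0.4666  0.0347 -0.0095  0.0226] 174 0.0008514714636075335 0.09007158203155796
top knob side fit [ 0.64964567 -0.11208329] 21 0.00033775696356398504 top ctr [ 0.64799635 -0.11095762  0.20714139] 42 [0.0150893  0.01675188 0.00724052] 0.21074715082584805
top [(np.float64(0.7), np.float64(-0.065), np.float64(0.172)), (np.float64(0.693), np.float64(-0.058), np.float64(0.17)), (np.float64(0.691), np.float64(-0.063), np.float64(0.169)), (np.float64(0.686), np.float64(-0.064), np.float64(0.179)), (np.float64(0.684), np.float64(-0.064), np.float64(0.174)), (np.float64(0.682), np.float64(-0.067), np.float64(0.171)), (np.float64(0.679), np.float64(-0.069), np.float64(0.174)), (np.float64(0.676), np.float64(-0.071), np.float64(0.175)), (np.float64(0.674), np.float64(-0.074), np.float64(0.173)), (np.float64(0.675), np.
[... 180 characters left out ...]
oat64(-0.135), np.float64(0.154)), (np.float64(0.633), np.float64(-0.146), np.float64(0.161)), (np.float64(0.628), np.float64(-0.15), np.float64(0.162)), (np.float64(0.623), np.float64(-0.128), np.float64(0.159)), (np.float64(0.62), np.float64(-0.158), np.float64(0.161)), (np.float64(0.615), np.float64(-0.137), np.float64(0.163)), (np.float64(0.612), np.float64(-0.167), np.float64(0.164)), (np.float64(0.608), np.float64(-0.161), np.float64(0.156)), (np.float64(0.601), np.float64(-0.154), np.float64(0.152))]<stdin>:10: RuntimeWarning: Mean of empty slice.
  ret = um.true_divide(
Traceback (most recent call last):
ValueError: zero-size array to reduction operation maximum which has no identity
```

Tubes are seated and upright. Next: hover over the knob.

```bash
python3 - <<'E'
from h import *
rows([(.57,-.06,.28,1.1,-.1),(.6485,-.1115,.265,.89,-.1)])
E
```

```text
[-0.1052, 0.0857, 0.0113] 0.297 -0.1
[-0.1423, 0.1719, 0.0263] 0.507 -0.1
```

Request:
drive_tool:
  steps:
    - [-0.05,0.03,0,0.15,-0.1]
    - [-0.09,0.07,0,0.3,-0.1]
    - [-0.115,0.11,0.01,0.4,-0.1]
    - [-0.13,0.145,0.02,0.507,-0.1]
    - [-0.142,0.172,0.026,0.507,-0.1]
    - [-0.142,0.172,0.026,0.507,-0.1]
    - [-0.142,0.172,0.026,0.507,-0.1]

```text
time_s: 22.35
tool_pos: [0.6484, -0.1103, 0.2655]
tcp_rot: [-3.141, -0.0, 0.89]
ft_force: [0.3, 1.3, 1.1]
finger_gap: 0.0385
gripper_force: 0.0
```

```bash
python3 - <<'E'
from h import *
s=manip.observe(); print(s["tool_pos"],s["tcp_rot"])
p,d=eyes.capture("wrist"); cv2.imwrite("pics/w3.png",p)
rows([(.6485,-.1115,.265,.89,-.1),(.6485,-.1115,.180,.89,-.1)])
m,o,M=cam("wrist")   # where should estimated knob top/stem project
for pt in((.6485,-.1115,.206),):
    q=(np.array(pt)-o)@M; t=np.arctan2(np.hypot(*q[:2]),q[2]); print(np.array([m["cx"],m["cy"]])+m["fx"]*t*q[:2]/np.hypot(*q[:2]))
E
```

```text
[ 0.64841863 -0.11030513  0.26546091] [-3.14107516e+00 -4.86081400e-04  8.89856944e-01]
[-0.001, 0.001, 0.0009] 0.0 -0.1
[-0.0011, 0.001, 0.0859] 0.0 -0.1
[282.46891065 228.49442512]
```

View pics/w3.png

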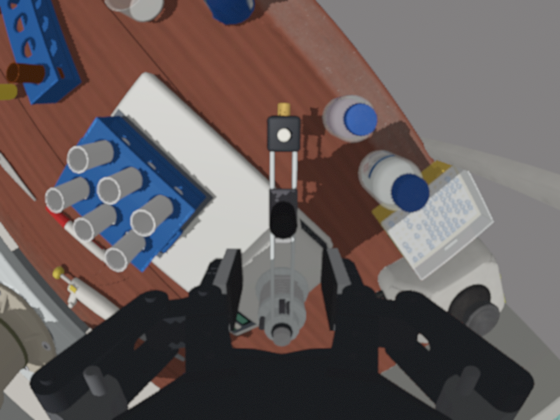

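The wrist view shows all six tubes in the rack. The knob is at (284,222) between the jaws, and the arm is aligned with the tool, with the head at (283,133).

Request:
drive_tool:
  steps:
    - [0.0005,0.001,0.04,0,-0.1]
    - [0.0005,0.001,0.065,0,-0.1]
    - [0.0005,0.001,0.084,0,-0.1]
    - [0.0005,0.001,0.084,0,-0.1]
    - [0.0005,0.001,0.084,0,-1]
    - [0.0005,0.001,0.084,0,-1]
    - [0.0005,0.001,0.084,0,-1]
    - [0.0005,0.001,0.084,0,-1]
    - [0.0005,0.001,0.084,0,-1]
  squeeze: 40

```text
time_s: 23.52
tool_pos: [0.6501, -0.1107, 0.183]
tcp_rot: [3.14, -0.001, 0.889]
ft_force: [-5.0, 2.1, 6.6]
finger_gap: 0.0171
gripper_force: 39.2
```

```bash
python3 - <<'E'
from h import *
s=manip.observe(); print(s["tool_pos"],s["tcp_rot"],s["finger_gap"],s["ft_force"])
p=s["tool_pos"]; yaw=s["tcp_rot"][2]; k=p[:2]
P=np.array([.5735,-.2038]); r0=k-P; print(np.hypot(*r0),np.arctan2(r0[1],r0[0]))
rows([tuple(np.r_[P+R.from_euler('z',a).as_matrix()[:2,:2]@r0,p[2],yaw+a,-1]) for a in np.linspace(0,1.25,11)[1:]])
E
```

```text
[ 0.6501069  -0.11072717  0.1830142 ] [ 3.14049525e+00 -9.83804618e-04  8.89221459e-01] 0.01706030213664905 [-5.03869417  2.07421876  6.59814583]
0.12054529997942671 0.8821364574000538
[-0.0008, -0.015, -0.0] -0.125 -1.0
[-0.0035, -0.0298, -0.0] -0.25 -1.0
[-0.0081, -0.0442, -0.0001] -0.375 -1.0
[-0.0143, -0.0579, -0.0001] -0.5 -1.0
[-0.0223, -0.0707, -0.0001] -0.625 -1.0
[-0.0318, -0.0824, -0.0001] -0.75 -1.0
[-0.0426, -0.0928, -0.0001] -0.875 -1.0
[-0.0547, -0.1018, -0.0002] -1.0 -1.0
[-0.0678, -0.1092, -0.0002] -1.125 -1.0
[-0.0817, -0.115, -0.0002] -1.25 -1.0
```

Request:
drive_tool:
  steps:
    - [-0.0002,-0.0075,0,-0.0625,-1]
    - [-0.0008,-0.015,0,-0.125,-1]
    - [-0.002,-0.0224,0,-0.1875,-1]
    - [-0.0035,-0.0298,0,-0.25,-1]
    - [-0.0056,-0.037,0,-0.3125,-1]
    - [-0.0081,-0.0442,0,-0.375,-1]
    - [-0.011,-0.051,0,-0.4375,-1]
    - [-0.0143,-0.0579,0,-0.5,-1]
    - [-0.018,-0.0644,0,-0.5625,-1]
    - [-0.0223,-0.0707,0,-0.625,-1]
    - [-0.0268,-0.0767,0,-0.6875,-1]
    - [-0.0318,-0.0824,0,-0.75,-1]
    - [-0.0318,-0.0824,0,-0.75,-1]

```text
time_s: 25.15
tool_pos: [0.5669, -0.083, 0.183]
tcp_rot: [3.138, -0.0, 1.639]
ft_force: [1.7, 4.0, 6.5]
finger_gap: 0.0173
gripper_force: 39.8
```

```bash
python3 - <<'E'
from h import *
s=manip.observe(); print(s["tool_pos"],s["tcp_rot"],s["finger_gap"],s["ft_force"],s["moment"],s["gripper_force"])
p=s["tool_pos"]; yaw=s["tcp_rot"][2]; P=np.array([.5735,-.2038]); r0=p[:2]-P; print(np.hypot(*r0),np.arctan2(r0[1],r0[0]))
rows([tuple(np.r_[P+R.from_euler('z',a).as_matrix()[:2,:2]@r0,p[2],yaw+a,-1]) for a in (.1,.2,.3,.4,.45,.5,.55)])
E
```

```text
[ 0.56692954 -0.08301642  0.18298251] [ 3.13794625e+00 -2.07343459e-04  1.63923267e+00] 0.017299655399383915 [1.70372536 4.02023315 6.5345689 ] [ 0.89346993 -0.19742935 -0.13467536] 39.768451494164765
0.12096215812040954 1.6251414114191096
[-0.0004, -0.0121, -0.0] -0.1 -1.0
[-0.0021, -0.0241, -0.0001] -0.2 -1.0
[-0.0049, -0.0358, -0.0001] -0.3 -1.0
[-0.0089, -0.0472, -0.0002] -0.4 -1.0
[-0.0113, -0.0528, -0.0002] -0.45 -1.0
[-0.014, -0.0582, -0.0002] -0.5 -1.0
[-0.0169, -0.0635, -0.0002] -0.55 -1.0
```

Request:
drive_tool:
  steps:
    - [-0.0001,-0.006,0,-0.05,-1]
    - [-0.0004,-0.0121,0,-0.1,-1]
    - [-0.001,-0.018,0,-0.15,-1]
    - [-0.0021,-0.0241,0,-0.2,-1]
    - [-0.0034,-0.03,0,-0.25,-1]
    - [-0.0049,-0.0358,0,-0.3,-1]
    - [-0.0068,-0.0415,0,-0.35,-1]
    - [-0.0089,-0.0472,0,-0.4,-1]
    - [-0.0113,-0.0528,0,-0.45,-1]
    - [-0.0125,-0.0555,0,-0.475,-1]
    - [-0.0125,-0.0555,0,-0.475,-1]
    - [-0.0125,-0.0555,0,-0.475,-1]

```text
time_s: 26.65
tool_pos: [0.5128, -0.0989, 0.1829]
tcp_rot: [3.139, 0.001, 2.113]
ft_force: [-0.2, 5.4, 9.5]
finger_gap: 0.0173
gripper_force: 40.0
```

```bash
cat > c.py <<'E'
from h import *
s=manip.observe(); print(s["time_s"],s["tool_pos"],s["tcp_rot"],s["finger_gap"],s["gripper_force"])
p=s["tool_pos"]; yaw=s["tcp_rot"][2]; P=np.array([.5735,-.2038]); r0=p[:2]-P; a=np.arctan2(r0[1],r0[0]); f=s["ft_force"]
print(np.hypot(*r0),a-.882,"tangential F",f[:2]@[-np.sin(a),np.cos(a)],"radial",f[:2]@[np.cos(a),np.sin(a)],f)
rows([tuple(np.r_[P+R.from_euler('z',a).as_matrix()[:2,:2]@r0,p[2],yaw+a,-1]) for a in (.025,.05,.075)])
E
python3 c.py
```

```text
26.65 [ 0.51276511 -0.09890114  0.18292465] [3.13850801e+00 9.98703767e-04 2.11339425e+00] 0.017303145533575193 39.997717486694455
0.12121261764538543 1.2136204477178123 tangential F -2.58202077398751 radial 4.764355563760462 [-0.15271986  5.41688027  9.50322116]
[0.0, -0.003, -0.0] -0.025 -1.0
[-0.0, -0.0061, -0.0] -0.05 -1.0
[-0.0002, -0.0091, -0.0] -0.075 -1.0
```

Request:
drive_tool:
  steps:
    - [0,-0.002,0,-0.017,-1]
    - [0,-0.004,0,-0.033,-1]
    - [0,-0.006,0,-0.05,-1]
    - [0,-0.006,0,-0.05,-1]
    - [0,-0.006,0,-0.05,-1]

```text
time_s: 27.28
tool_pos: [0.5081, -0.1017, 0.1829]
tcp_rot: [3.137, 0.001, 2.164]
ft_force: [2.7, 6.5, 5.9]
finger_gap: 0.0173
gripper_force: 39.9
```

```bash
python3 c.py
```

```text
27.275 [ 0.50814355 -0.10171664  0.18294578] [3.13740257e+00 1.33909227e-03 2.16358609e+00] 0.017300630878853394 39.8767118062824
0.12121252767117253 1.2582700446310309 tangential F -5.8306360442880205 radial 4.040109935248692 [2.73209097 6.54633362 5.87996592]
[0.0, -0.003, -0.0] -0.025 -1.0
[-0.0, -0.0061, -0.0] -0.05 -1.0
[-0.0001, -0.0091, -0.0] -0.075 -1.0
```

Request:
drive_tool:
  steps:
    - [0,-0.0015,0,0,-1]
    - [0,-0.003,0,0,-1]
    - [0,-0.003,0,0,-1]
    - [0,-0.003,0,0,-1]

```text
time_s: 27.78
tool_pos: [0.5072, -0.1023, 0.183]
tcp_rot: [3.134, 0.002, 2.165]
ft_force: [10.7, 8.4, 0.4]
finger_gap: 0.0171
gripper_force: 39.6
```

```bash
python3 c.py; python3 - <<'E'
from h import *
for c in((.4787,-.0544),(.473,-.0099),(.4672,.035)): held(.09,.128,c)
p,d=eyes.capture("scene"); cv2.imwrite("pics/end.png",cv2.resize(p[120:320,240:440],None,fx=3,fy=3,interpolation=cv2.INTER_CUBIC))
E
```

```text
27.775 [ 0.50724398 -0.10227897  0.18300623] [3.13366405e+00 2.06597688e-03 2.16510354e+00] 0.01705421986301794 39.646471059531905
0.12122862691652336 1.2670206181279777 tangential F -13.555829808571277 radial 1.2239904972756444 [10.68316201  8.43378468  0.3701657 ]
[0.0, -0.003, -0.0] -0.025 -1.0
[-0.0001, -0.0061, -0.0] -0.05 -1.0
[-0.0002, -0.0091, -0.0001] -0.075 -1.0
tube axis [ 0.4785 -0.0547 -0.0087  0.0217] 157 0.0009730269884965369 0.09006278566272452
tube axis [ 0.4724 -0.0097 -0.014   0.0162] 166 0.0009560757838883568 0.09002059195224243
tube axis [ 0.4669  0.0352 -0.0221  0.0172] 176 0.0009167014573882258 0.09020091095842375
```

View pics/end.png

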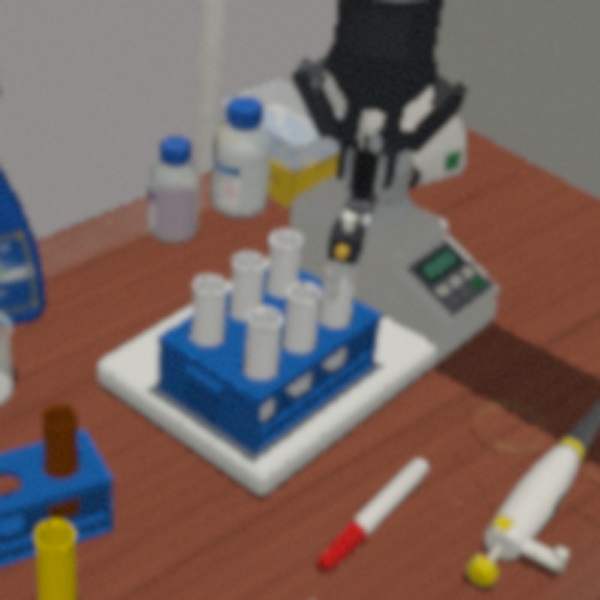

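The stop is firm: the force rose to 13.6 N while the arm moved under 1 mm. In the picture the head is over the first tube at crop (343,245), all six tubes stand in the rack, and the amber tube is untouched at (60,440).

```bash
python3 -c "from workcell import job; print(job.job_done())"
```

```text
the job is handed in; nothing more can be done
None
```

The job is handed in: three white tubes stand in the front holes, and the robot is still holding the delivery arm against its stop with the nozzle over tube 1 (27.8 s of robot time at the last reading).

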